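# Lock the work-holder's ring with a two-pin spanner

## Task

Take the red-handled two-pin spanner out of its wooden block, set it down on the blue work-holder so that both pins go fully into a pair of opposite holes in the steel ring, and, keeping the pins in, turn the ring clockwise (seen from above) until it is hard against its stop. Then put the spanner back in its block and let go. Work gently: do not lean on the ring while feeling for the holes nor wrench it against the stop, touch the work-holder with the spanner only, and leave the stone, the rule and the bevel where they lie.

Things in the scene. Friction and masses are not known exactly. Their poses are not given: they have to be found in the camera images.
- spanner: Two-pin face spanner, 0.18 kg, upright. Origin midway between the pin tips; z up, x along the bar. Pins: steel, 7 mm thick, tapered tips, at x = -28 and +28 mm, z = 0 to 9 mm. Dark steel bar 80 x 18 x 10 mm (x, y, z), z = 9 to 19 mm; its underside is the shoulder that stops the pins. A half turn gives the same tool.
- spanner_grip (a point): Point to pinch on the spanner's red flat-sided upright grip, 48 mm above its pin tips, axes as the spanner's. The grip is 50 mm (x) by 14 mm (y) and reaches from 29 mm below this point (the bar's top) to 20 mm above it: pinch it across its 14 mm (y) from above.
- spanner_block: Fixed wooden block 100 x 44 x 22 mm (x, y, z), origin at the centre of its underside. Two holes, 11 mm wide, 14 mm deep, at x = -28 and +28 mm in its top. The spanner starts in it, upright, and belongs back there either way round: its bar then rests on the block's top, spanner origin 13 mm above the block's origin.
- holder: Blue round work-holder fixed to the bench, origin at the centre of its underside, z up: flange 128 mm across, barrel 96 mm across with its rim at z = 44 mm. In it lies a flat steel lock ring, 76 mm outside, 35 mm inside, 12 mm thick, top face at z = 52 mm. A brass boss in the middle, top at z = 40 mm.
- holder_axis (a point): On the holder's axis, 52 mm above the bench. The ring has six 9 mm holes right through it, every 60 degrees at 28 mm radius about this axis: the spanner fits any two that face each other across the axis. How the holes stand round the axis differs each time; it follows neither from the holder's yaw nor from the ring's joint and is not measured: look or feel for them.
- ring_face (a point): Centre of the ring's top face; axes as the holder's (it does not turn with the ring). The ring floats on a wave spring: pressed, it sinks straight down, beginning at about 2 N, then about 1.2 N more per mm, at most 6 mm, where it is rigid; it comes up again when let go or when the pins drop into holes.
- lock_ring (a joint): How far the ring is turned clockwise seen from above, rad: 0 = backed off (it turns no farther back), 0.90 = hard against its stop, locked. Starts between 0 and 0.1, is held by about 0.2 N m of friction and does not turn back by itself.
- stone: Blue two-grit bench stone 68 x 110 x 20 mm lying loose on the tool roll, origin at the centre of its underside; leave alone.
- folding_rule: Folded wooden rule 27 x 150 x 16 mm lying loose on the bench, origin at the centre of its underside; leave alone.
- bevel: Sliding bevel, dark wood and brass, 24 x 130 x 20 mm, lying loose on the bench, origin at the centre of its underside; leave alone.

How it is judged:
By the outcome, as a careful person would: the job done as asked, in the order asked, and still so for the second after the job is handed in, with the robot touching nothing.
It also fails if it takes over 72 s, if anything falls off the work surface, if the arm or the gripper's body presses on something with over 40 N, if the wrist force passes 120 N, or if a joint passes its speed limit or range.

## Robot

A 6-joint arm with a two-finger parallel gripper is mounted at the origin on a cart in front of the work surface, level with it; the furniture and walls round the work are solid. World frame = base frame: x ahead of the robot, y to its left, z up, the work surface at z = 0. Lengths are in m, angles in rad, forces in N, time in s.
With the tool pointing down it reaches from about 0.325 to 0.775 m from the base axis. Payload 5.5 kg.
Tool frame: the origin (TCP) lies where the fingers leave the gripper's body, on its centre line; the fingertips stand 73 mm ahead of it and the grasp point (between the pads) lies 54 mm ahead of it; z points along the fingers, y is the line along which they close (so a half turn about z gives the same grasp; the last joint's range is limited). The gripper opens to 85 mm and grips with 20 to 120 N. Pads are 22 mm wide; open, the fingers measure 114 mm over their backs; the gripper's body (76 mm by 85 mm) begins 54 mm behind the grasp point. The pads swing forward as they close: fully open they stand 13 mm farther back than shut.
Start: joints at [-0.057, 0.091, 1.231, -0, 1.82, -0.057], TCP at [0.6, -0, 0.304] pointing down, gripper open.
Joint ranges: [-2.87, 2.87], [-0.86, 2.18], [0.17, 2.46], [-1.51, 4.65], [0.06, 2.69], [-2.65, 2.65]. Speed limits (rad/s): [2.57, 2.57, 3.01, 3.14, 3.14, 3.14].

## Interface

Orientations are given as a unit quaternion [x, y, z, w].
In Python, from plant import readout, eyes, job, nets gives the robot as it stands.
- The arm moves only by the shell command python3 -m pendant 'ROWS' [OPENING]. ROWS is a JSON object whose key "steps" holds a list of rows, 1 to 5 of them, each of 4 numbers: dx, dy, dz in m, then a turn about the tool's z in rad; each row shifts and turns the commanded pose from where the row before left it, along the tool's axes as they then stand; what a row does not reach is not made up. A row lasts 1/8 s, in which the tool goes at most 0.0625 m and 0.188 rad, less where a joint would pass 70% of its speed; a pose out of reach is approached as far as the arm can. OPENING is the opening from 0.0 (shut) to 1.0 (fully open), set as the command begins (- or left out keeps the last). The fingers move at their own pace and stop on an object; the grip force is fixed at half the most. Time passes only in rows, so rows that do not move let the fingers close. It prints the time, the measured TCP pose, the force, the opening and the grip force at its end. Input that does not fit is refused with a message, and nothing moves.
- readout.read_state(): the state, without advancing time (a new reading comes with each control period).
- eyes.capture(name): name is "scene" or "side" or "wrist"; returns a dict with "img" (480x640x3 uint8, blue, green, red), "fx", "fy", "cx", "cy" (pixels), "distortion" ([k1, k2, p1, p2, k3] as OpenCV has them; the pictures are not rectified), "rvec" (rotation vector, rad) and "tvec" (3), from world to camera coordinates, as OpenCV has them. Camera axes: x right, y down, z forward; pixel columns grow to the right and rows downward; lengths in m; the calibration is good to about 2 mm. A picture is of the moment at which its call begins. There is no depth.
- job.close_job(): hands the job in; it is judged then, once.
Trained networks look in a picture, given as the dict that the camera call returned (one of the last four; its "shot" number tells which), for a name from the list of things; names that differ only in an ending like _2 or _b are one class to them, and where a whole thing is asked for, a point or a joint stands for the part that bears it (a point fixed in the world has none). Each returns a list of dicts, best first, with "confidence" (0 to 1); they miss things now and then, are a little off and sometimes report something else, mostly with a low value. They report only what shows in the picture. A call takes as long as a camera call.
- nets.find_in(picture, query): "point" ([column, row] in pixels, amid what is visible of it).
The state is a dict: "time": time; "qpos": joint angles; "qvel": joint speeds; "tau": joint torques, N m; "tool_pos": TCP position; "ee_rot": TCP orientation; "contact_force": force on the tool from outside, world axes, zero at the start; "ft_torque": the same for the moment, N m; "grip_width": opening from 0.0 (shut) to 1.0 (fully open); "grip_force": force on a finger pad.
Only numpy, scipy, OpenCV 4.12 (cv2) and the standard library are available. Lean on these libraries where they do the work, as an engineer would, in place of code of your own. Each camera call takes 0.05 s, during which the arm holds its last target. There are 200 camera calls.

## Working session

There is one attempt and no reset: what is moved stays moved. The work goes in short steps, Python scripts to look and compute and a shell command to move; the robot and the scene stay as the last step left them, time stands still between calls to the robot, and variables do not carry over. Pictures are saved under pics/ and viewed, at most 10 in all, crops included, and the job is handed in when it is done.

```bash
ls; mkdir -p pics
cat > h.py <<'E'
import numpy as np, cv2
from plant import readout, eyes, job, nets
def cam(c):
    K=np.array([[c['fx'],0,c['cx']],[0,c['fy'],c['cy']],[0,0,1.]]);R=cv2.Rodrigues(np.array(c['rvec'],float))[0]
    return K,np.array(c['distortion'],float),R,np.array(c['tvec'],float).ravel()
def ray(c,p):
    K,d,R,t=cam(c);u=cv2.undistortPoints(np.array([[p]],float),K,d)[0,0]
    v=R.T@np.array([u[0],u[1],1.]);return -R.T@t,v/np.linalg.norm(v)
def onz(c,p,z):
    o,v=ray(c,p);return o+v*(z-o[2])/v[2]
def tri(obs):
    A=np.zeros((3,3));b=np.zeros(3);L=[]
    for c,p in obs:
        o,v=ray(c,p);P=np.eye(3)-np.outer(v,v);A+=P;b+=P@o;L.append((P,o))
    x=np.linalg.solve(A,b);return x,[round(1000*float(np.linalg.norm(P@(x-o))),1) for P,o in L]
def proj(c,X):
    K,d,R,t=cam(c);return cv2.projectPoints(np.array(X,float).reshape(-1,1,3),np.array(c['rvec'],float),t,K,d)[0][:,0]
E
cat > a.py <<'E'
from h import *
cs={n:eyes.capture(n) for n in ('scene','side','wrist')}
np.save('c0.npy',cs,allow_pickle=True)
for n,c in cs.items():
    cv2.imwrite(f'pics/{n}0.png',c['img'])
    for q in ('spanner','spanner_grip','spanner_block','holder','lock_ring','ring_face','stone','folding_rule','bevel'):
        try: print(n,q,[(np.round(r['point']).tolist(),round(r['confidence'],2)) for r in nets.find_in(c,q)][:2])
        except Exception as e: print(q,e)
s=readout.read_state();print(s['time'],s['tool_pos'],s['ee_rot'])
E
python3 a.py
```

```text
pics
scene spanner [([288.0, 224.0], 0.96), ([290.0, 241.0], 0.51)]
scene spanner_grip [([290.0, 224.0], 0.63)]
scene spanner_block [([288.0, 241.0], 0.71), ([349.0, 277.0], 0.59)]
scene holder [([347.0, 292.0], 0.58)]
scene lock_ring [([351.0, 274.0], 0.56), ([434.0, 259.0], 0.51)]
scene ring_face [([352.0, 282.0], 0.7)]
scene stone [([223.0, 305.0], 0.86)]
scene folding_rule [([309.0, 365.0], 0.65), ([291.0, 224.0], 0.29)]
scene bevel []
side spanner [([418.0, 268.0], 0.8)]
side spanner_grip [([420.0, 266.0], 0.81)]
side spanner_block [([415.0, 288.0], 0.73)]
side holder [([285.0, 262.0], 0.71)]
side lock_ring [([352.0, 210.0], 0.72), ([284.0, 241.0], 0.64)]
side ring_face [([285.0, 243.0], 0.89), ([421.0, 268.0], 0.18)]
side stone []
side folding_rule [([256.0, 212.0], 0.81)]
side bevel [([263.0, 365.0], 0.74)]
wrist spanner []
wrist spanner_grip [([376.0, 152.0], 0.58)]
wrist spanner_block [([373.0, 141.0], 0.95)]
wrist holder [([151.0, 60.0], 0.78)]
wrist lock_ring [([113.0, 45.0], 0.78), ([375.0, 154.0], 0.22)]
wrist ring_face [([119.0, 42.0], 0.89)]
wrist stone []
wrist folding_rule []
wrist bevel [([130.0, 275.0], 0.81), ([150.0, 58.0], 0.37)]
1.5 [ 6.00021891e-01 -2.42012656e-05  3.03878099e-01] [ 7.07120361e-01  7.07093201e-01 -6.02959719e-06  1.18835363e-06]
```

View pictures.

Run:
```python
import cv2,numpy as np
a=cv2.imread('pics/scene0.png')[180:400,190:490];b=cv2.imread('pics/wrist0.png')
s=cv2.imread('pics/side0.png')[180:400,190:490]
cv2.imwrite('pics/v1.png',np.vstack([np.hstack([cv2.resize(a,(400,293)),cv2.resize(s,(400,293))])]))
```

```text
(no output)
```

View pics/wrist0.png

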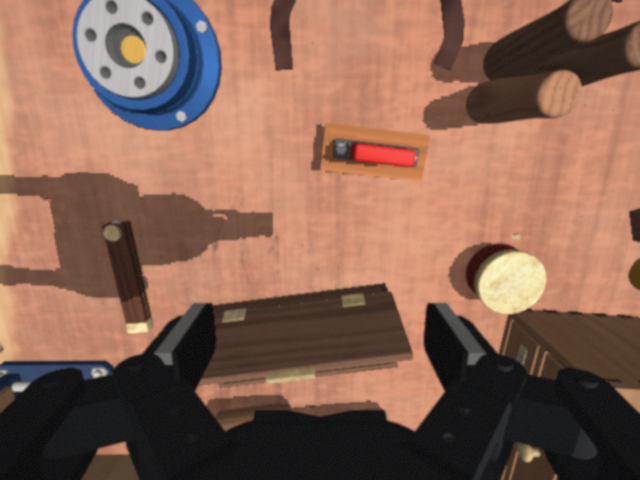

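View pics/v1.png

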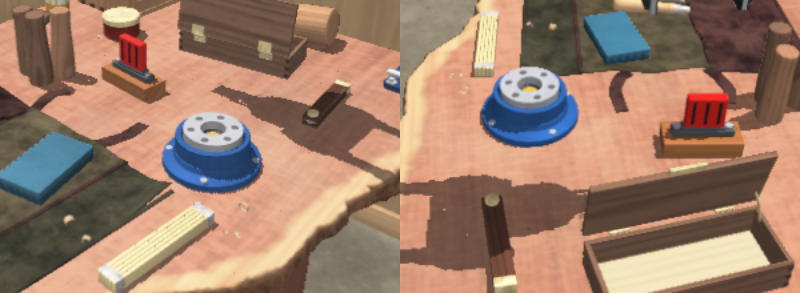

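Run:
```python
from h import *
cs=np.load('c0.npy',allow_pickle=True).item()
s,d,w=cs['scene'],cs['side'],cs['wrist']
print('grip',tri([(s,(290,224)),(d,(420,266)),(w,(376,152))]))
print('grip2',tri([(s,(290,224)),(d,(420,266))]))
print('ring',tri([(s,(352,282)),(d,(285,243)),(w,(119,42))]))
print(onz(s,(352,278),.052),onz(d,(285,243),.052),onz(w,(119,42),.052))
print(cam(w)[2],ray(w,(0,0))[0])
```

```text
grip (array([0.65110965, 0.06054705, 0.04831819]), [2.3, 4.4, 2.4])
grip2 (array([0.65274144, 0.05999347, 0.04810857]), [3.2, 3.2])
ring (array([0.4361662 , 0.14842375, 0.04688581]), [3.1, 4.0, 1.5])
[0.43480425 0.14749137 0.052     ] [0.4393913  0.14481739 0.052     ] [0.43745149 0.14635044 0.052     ]
[[ 9.99995247e-01 -6.79184781e-04 -3.00742508e-03]
 [ 2.00131824e-04 -9.59078559e-01  2.83140032e-01]
 [-3.07666131e-03 -2.83139288e-01 -9.59073865e-01]] [0.59962783 0.0723952  0.37222302]
```

The wrist view shows the spanner at about (375,152), with its bar running nearly along world x at about -6°. The ring is at (125,45) with all six holes visible. I'll move above the spanner and turn anticlockwise.

```bash
python3 -m pendant '{"steps":[[0.03,0.025,0.02,0],[0.03,0.025,0.02,0],[0,0,0,-0.184],[0,0,0,-0.184],[0,0,0,-0.184]]}'; python3 -m pendant '{"steps":[[0,0,0,-0.184],[0,0,0,-0.184],[0,0,0,-0.184],[0,0,0,-0.184],[0,0,0,-0.184]]}'; python3 -m pendant '{"steps":[[0,0,0,0],[0,0,0,0]]}'
cat > b.py <<'E'
from h import *
import sys
c=eyes.capture('wrist');np.save(sys.argv[1]+'.npy',{'w':c},allow_pickle=True);cv2.imwrite(f'pics/{sys.argv[1]}.png',c['img'])
for q in sys.argv[2:]:
    print(q,[(np.round(r['point'],1).tolist(),round(r['confidence'],2)) for r in nets.find_in(c,q)][:2])
s=readout.read_state();print(s['time'],s['tool_pos'],s['ee_rot'],s['qpos'][5])
E
python3 b.py w1 spanner_grip spanner_block
```

```text
time: 2.12
tool_pos: [0.6501, 0.0602, 0.2636]
ee_rot: [0.485, 0.875, -0.0, -0.0]
contact_force: [-0.8, 0.4, 0.0]
grip_width: 0.995
grip_force: 0.0
time: 2.75
tool_pos: [0.65, 0.06, 0.2638]
ee_rot: [0.046, 0.999, -0.0, -0.0]
contact_force: [-0.3, -0.4, -0.3]
grip_width: 1.002
grip_force: 0.0
time: 3.0
tool_pos: [0.65, 0.06, 0.2639]
ee_rot: [0.051, 0.999, -0.0, -0.0]
contact_force: [0.6, 0.5, -1.5]
grip_width: 0.997
grip_force: 0.0
spanner_grip [([319.8, 223.2], 0.55)]
spanner_block [([306.4, 213.1], 0.59)]
3.15 [0.65001497 0.05998671 0.26389378] [ 5.02583066e-02  9.98736253e-01 -2.73681269e-06  6.45876150e-06] -1.430320197652809
```

View pics/w1.png

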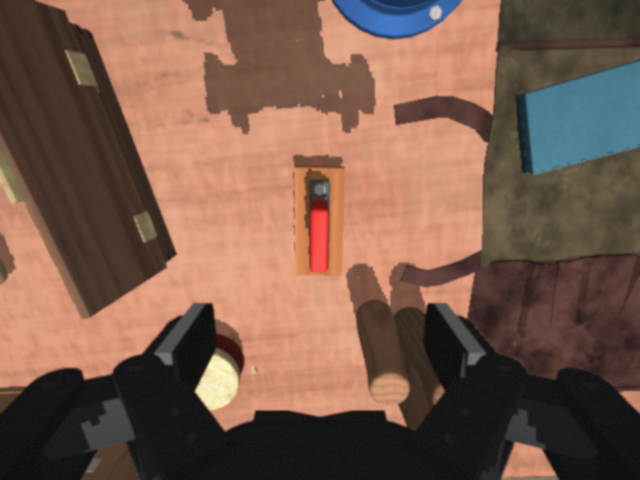

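The spanner sits at about (319,225), and its block runs from (295,167) to (342,276), almost aligned with the tool. Next I'll refine the position and yaw by segmentation.

```bash
cat > r.py <<'E'
from h import *
w0=np.load('c0.npy',allow_pickle=True).item();w1=np.load('w1.npy',allow_pickle=True).item()['w']
def red(c,n=0):
    h=cv2.cvtColor(c['img'],cv2.COLOR_BGR2HSV);b,g,r=[c['img'][...,i].astype(int) for i in range(3)]
    m=((r>150)&(g<70)&(b<75)).astype(np.uint8)
    k,l,st,ce=cv2.connectedComponentsWithStats(m);i=1+np.argmax(st[1:,4]);return (l==i).astype(np.uint8),st[i],ce[i]
o=[]
for n,c in (('w0',w0['wrist']),('w1',w1),('sc',w0['scene']),('si',w0['side'])):
    m,st,ce=red(c);o.append((c,ce));print(n,st,ce.round(1),cv2.minAreaRect(cv2.findNonZero(m)))
print(tri(o));print(tri(o[:2]));print(tri(o[1:]))
# block top corners fit
for p in [(294,167),(344,168),(341,276),(297,276)]: print(p,onz(w1,p,.022).round(4))
# model check
m,_,_=red(w1)
from scipy.optimize import minimize
def sil(c,x,y,a):
    X=[]
    for sx in(-.025,.025):
        for sy in(-.007,.007):
            for z in(.032,.081):
                X.append([x+np.cos(a)*sx-np.sin(a)*sy,y+np.sin(a)*sx+np.cos(a)*sy,z])
    im=np.zeros(c['img'].shape[:2],np.uint8);cv2.fillConvexPoly(im,cv2.convexHull((proj(c,X)*16).round().astype(np.int32)),1,shift=4);return im
ms=[(c,red(c)[0]) for c in (w0['wrist'],w1)]
f=lambda p:sum((sil(c,p[0]/100,p[1]/100,p[2]/10)!=mm).sum() for c,mm in ms)
r=minimize(f,[65.1,6.0,-1.0],method='Nelder-Mead',options=dict(initial_simplex=[[65.1,6,-1],[65.6,6,-1],[65.1,6.4,-1],[65.1,6,-.3]]));print(r.x,r.fun,[int(mm.sum()) for _,mm in ms])
E
python3 r.py
```

```text
w0 [355 144  60  23 496] [378.8 155.2] ((384.2456970214844, 154.9112548828125), (59.23850631713867, 17.526187896728516), 6.709837436676025)
w1 [310 210  19  61 411] [317.9 234.4] ((319.0, 240.0), (60.0, 18.0), 90.0)
sc [279 205  21  28 223] [289.3 216.1] ((289.0, 218.5), (27.0, 20.0), 90.0)
si [405 250  32  25 447] [420.6 260.7] ((420.5, 262.0), (24.0, 31.0), 90.0)
(array([0.65104988, 0.05876471, 0.06326533]), [2.1, 1.2, 0.9, 2.6])
(array([0.64767446, 0.05917617, 0.0712213 ]), [0.0, 0.0])
(array([0.65193039, 0.05869243, 0.06307845]), [2.0, 0.3, 1.8])
(294, 167) [0.5988 0.0434 0.022 ]
(344, 168) [0.6041 0.0863 0.022 ]
(341, 276) [0.7034 0.0751 0.022 ]
(297, 276) [0.6991 0.0338 0.022 ]
[65.16815844  5.93024691 -1.27618313] 1887.0 [496, 411]
```

```bash
python3 -m pendant '{"steps":[[-0.001,0,0.04,0],[0,0,0.045,0],[0,0,0.035,0],[0,0,0.02,0],[0,0,0.009,0]]}' 0.6; python3 -m pendant '{"steps":[[0,0,0,0],[0,0,0,0]]}'; python3 -m pendant '{"steps":[[0,0,0,0],[0,0,0,0],[0,0,0,0],[0,0,0,0],[0,0,0,0]]}' 0
```

```text
time: 3.78
tool_pos: [0.6508, 0.0599, 0.114]
ee_rot: [0.05, 0.999, -0.0, -0.001]
contact_force: [1.1, -0.2, 0.5]
grip_width: 0.6
grip_force: 0.0
time: 4.03
tool_pos: [0.6518, 0.0599, 0.1169]
ee_rot: [0.049, 0.999, 0.0, 0.002]
contact_force: [-0.2, -0.2, 0.5]
grip_width: 0.598
grip_force: 0.0
time: 4.65
tool_pos: [0.6513, 0.0599, 0.1157]
ee_rot: [0.049, 0.999, 0.0, 0.001]
contact_force: [-0.0, -0.3, 5.4]
grip_width: 0.155
grip_force: 59.3
```

```bash
python3 -m pendant '{"steps":[[0,0,-0.01,0],[0,0,-0.02,0],[0,0,-0.04,0],[0,0,-0.04,0]]}'; python3 -m pendant '{"steps":[[0.045,0.02,-0.02,0],[0.045,0.02,0,0],[0.045,0.025,0,0],[0.025,0,0,0],[0,0,0,0]]}'; python3 -m pendant '{"steps":[[0,0,0,0]]}';python3 b.py w2 ring_face spanner_grip
```

```text
time: 5.15
tool_pos: [0.6508, 0.0599, 0.2267]
ee_rot: [0.049, 0.999, -0.0, -0.0]
contact_force: [-0.0, -0.0, -1.2]
grip_width: 0.159
grip_force: 58.4
time: 5.78
tool_pos: [0.4971, 0.1409, 0.2466]
ee_rot: [0.049, 0.999, 0.0, 0.001]
contact_force: [-0.1, 0.7, -1.4]
grip_width: 0.152
grip_force: 58.7
time: 5.9
tool_pos: [0.4986, 0.1402, 0.2458]
ee_rot: [0.049, 0.999, 0.0, 0.001]
contact_force: [0.4, 0.5, -2.7]
grip_width: 0.153
grip_force: 58.7
ring_face [([328.3, 154.6], 0.96)]
spanner_grip [([319.7, 313.1], 0.95)]
6.05 [0.49882686 0.13999177 0.24484627] [ 4.97926669e-02  9.98759568e-01 -8.85261045e-05 -9.13295183e-05] -1.2631916095228302
```

View pics/w2.png

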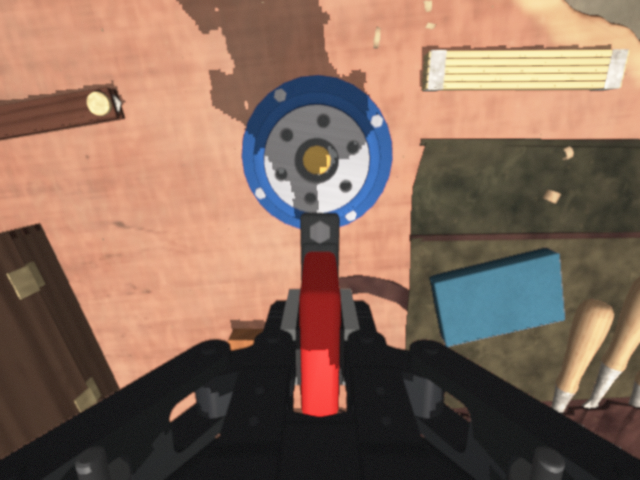

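The view shows the ring centred near (317,160), with holes near (323,120), (352,147), (346,186), (310,198), (281,174) and (287,134). The spanner is held upright with its bar end at about row 212.

```bash
cat > ring.py <<'E'
from h import *
from scipy.optimize import least_squares
def holes(c,guess):
    g=cv2.cvtColor(c['img'],cv2.COLOR_BGR2GRAY).astype(float);out=[]
    for p in guess:
        x0,y0=map(int,p);w=g[y0-9:y0+10,x0-9:x0+10]
        t=(w.min()+np.percentile(w,60))/2
        m=(w<t).astype(np.uint8);k,l,st,ce=cv2.connectedComponentsWithStats(m)
        i=1+np.argmin([np.hypot(*(ce[j]-9))-0.05*st[j,4] if st[j,4]>15 else 99 for j in range(1,k)])
        out.append((x0-9+ce[i][0],y0-9+ce[i][1],int(st[i,4])))
    return np.array(out)
def fit(c,px,z=.052,order=-1):
    P=np.array([onz(c,p[:2],z)[:2] for p in px])
    c0=P.mean(0);
    f=lambda v:np.concatenate([[v[0]/100+.028*np.cos(v[2]+k*order*np.pi/3)-P[k,0],v[1]/100+.028*np.sin(v[2]+k*order*np.pi/3)-P[k,1]] for k in range(len(P))])
    a0=np.arctan2(*(P[0]-c0)[::-1])
    r=least_squares(f,[c0[0]*100,c0[1]*100,a0],loss='soft_l1',f_scale=.001)
    return r.x[0]/100,r.x[1]/100,r.x[2],(1000*r.fun.reshape(-1,2)).round(1)
def show(c,px,order=-1):
    px=holes(c,px);print(px.round(1).tolist())
    x,y,a,res=fit(c,px,order=order);print('centre',round(x,4),round(y,4),'ang mod60 deg',round(np.degrees(a)%60,2),res.tolist())
if __name__=='__main__':
    w2=np.load('w2.npy',allow_pickle=True).item()['w'];w0=np.load('c0.npy',allow_pickle=True).item()['wrist']
    show(w2,[(323,120),(352,147),(346,186),(310,198),(281,174),(287,134)])
    show(w0,[(147,18),(160,52),(139,83),(105,72),(90,35)])
    # spanner predicted bar end for zero offset
    T=np.array([.49883,.13999,.24485]);a=2*np.arctan2(.99876,.04979);ux=np.array([np.cos(a),np.sin(a),0]);uy=np.array([np.sin(a),-np.cos(a),0])
    for dx,dy,dz in((.04,-.009,-.1027+.019),(.04,.009,-.1027+.019),(.025,-.007,-.1027+.068),(.025,.007,-.1027+.068),(-.025,.007,-.1027+.068)):
        print((dx,dy),proj(w2,T+dx*ux+dy*uy+[0,0,dz]).round(1))
E
python3 ring.py
python3 - <<'E'
import cv2
im=cv2.imread('pics/w2.png')[90:290,230:430];cv2.imwrite('pics/v2.png',cv2.resize(im,(600,600),interpolation=cv2.INTER_CUBIC))
E
```

```text
[[322.9, 120.4, 128.0], [352.1, 146.8, 107.0], [345.2, 185.8, 103.0], [309.9, 197.6, 96.0], [281.4, 174.4, 69.0], [286.4, 134.5, 119.0]]
centre 0.4416 0.1439 ang mod60 deg 44.42 [[-0.1, 0.1], [0.0, 0.6], [-0.2, 0.2], [0.7, -0.0], [-0.3, -0.6], [0.0, -0.3]]
[[147.0, 17.6, 101.0], [160.5, 56.0, 92.0], [139.5, 82.0, 91.0], [105.3, 71.9, 95.0], [90.3, 34.4, 105.0]]
centre 0.4425 0.144 ang mod60 deg 44.33 [[0.1, 0.0], [0.1, 0.1], [0.0, -0.1], [-0.1, -0.0], [-0.1, -0.0]]
(0.04, -0.009) [[298.3 215.7]]
(0.04, 0.009) [[338.9 215.7]]
(0.025, -0.007) [[296.7 293.1]]
(0.025, 0.007) [[340.1 293.1]]
(-0.025, 0.007) [[337.9 420.2]]
```

View pics/v2.png

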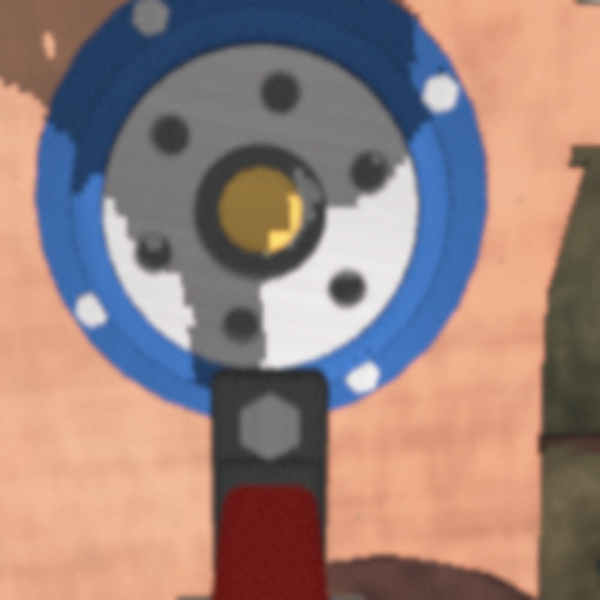

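```bash
python3 -m pendant '{"steps":[[0.03,-0.001,0.02,0],[0.027,-0.001,0.02,0],[0,0,0.02,0.173],[0,0,0.02,0],[0,0,0,0]]}'; python3 -m pendant '{"steps":[[0,0,0,0],[0,0,0,0]]}'
python3 b.py w3
python3 - <<'E'
from h import *
s,d=eyes.capture('scene'),eyes.capture('side');np.save('c3.npy',{'s':s,'d':d},allow_pickle=True)
w=np.load('w3.npy',allow_pickle=True).item()['w']
st=readout.read_state();T=np.array(st['tool_pos']);print(T,st['ee_rot'])
f=lambda c,x,y,w=44,h=50:cv2.resize(c['img'][y-h:y+h,x-w:x+w],(264,300),interpolation=cv2.INTER_CUBIC)
p=[proj(c,[.442,.1436,.06])[0].astype(int) for c in (s,d,w)];print(p)
cv2.imwrite('pics/v3.png',np.hstack([f(s,*p[0]),f(d,*p[1]),f(w,p[2][0],p[2][1]-20,66,75)]))
E
```

```text
time: 6.68
tool_pos: [0.4408, 0.1436, 0.1628]
ee_rot: [0.134, 0.991, -0.001, -0.002]
contact_force: [0.2, 1.0, -2.5]
grip_width: 0.161
grip_force: 58.6
time: 6.92
tool_pos: [0.4419, 0.1441, 0.166]
ee_rot: [0.135, 0.991, 0.0, 0.001]
contact_force: [-0.2, 1.2, -1.3]
grip_width: 0.159
grip_force: 58.6
6.975 [0.44181194 0.14405753 0.16586013] [1.35218102e-01 9.90815558e-01 2.91747147e-04 7.13929529e-04] -1.057577113520073
[0.44158974 0.14405025 0.16556701] [1.35294240e-01 9.90805316e-01 2.12123441e-04 4.99914981e-04]
[array([350, 271]), array([286, 239]), array([318, 280])]
```

View pics/v3.png

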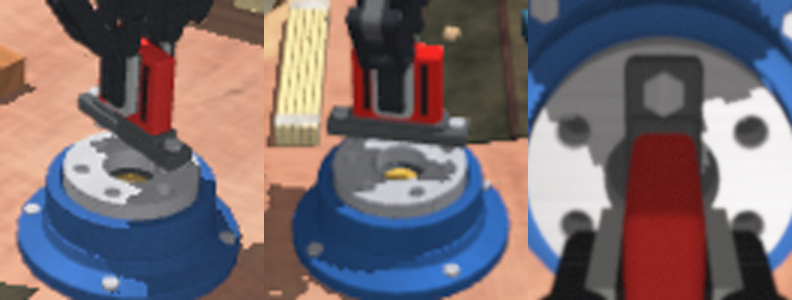

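The wrist crop shows the four free holes almost symmetric about the bar, and the side views agree. I'll check the offset numerically.

Run:
```python
from ring import *
from h import *
w=np.load('w3.npy',allow_pickle=True).item()['w']
px=holes(w,[(275,250),(363,250),(276,297),(362,298)]);print(px.round(1).tolist())
P=np.array([onz(w,p[:2],.052)[:2] for p in px]);a=2*np.arctan2(.99081,.13523);print('tool yaw',np.degrees(a))
b=[np.radians(k) for k in(60,-60,120,-120)]
best=min(([ (lambda r:(r.cost,r.x))(least_squares(lambda v:np.concatenate([[v[0]+28*np.cos(v[2]+s*t)-1000*p[0],v[1]+28*np.sin(v[2]+s*t)-1000*p[1]] for t,p in zip(b,P)]),[442,144,a])) for s in(1,-1)]),key=lambda t:t[0])
print(best[0],best[1][:2],np.degrees(best[1][2]))
T=np.array([.4418,.14405,.16586]);ux=np.array([np.cos(a),np.sin(a),0]);uy=np.array([np.sin(a),-np.cos(a),0])
d=best[1][:2]/1000-T[:2];print('offset tool x,y mm',d@ux[:2]*1000,d@uy[:2]*1000)
for dx,dy in((.04,-.009),(.04,.009),(.028,0)): print(proj(w,T+dx*ux+dy*uy+[0,0,-.1027+.019]).round(1))
```

```text
[[275.0, 248.2, 109.0], [363.0, 250.3, 161.0], [278.8, 303.2, 88.0], [360.2, 303.8, 93.0]]
tool yaw 164.45609462277073
11.03652108763969 [443.13533156 143.75002248] 163.85650902904013
offset tool x,y mm -1.3668793148714176 0.06883181752802539
[[298.7 215.4]]
[[339.5 215.4]]
[[319.1 241.5]]
```

```bash
python3 -m pendant '{"steps":[[-0.0007,0,0.005,0],[0,0,0.005,0],[0,0,0.002,0],[0,0,0,0],[0,0,0,0]]}'; python3 -m pendant '{"steps":[[0,0,0.001,0],[0,0,0.001,0],[0,0,0,0],[0,0,0,0]]}'
```

```text
time: 7.7
tool_pos: [0.442, 0.1438, 0.153]
ee_rot: [0.135, 0.991, 0.0, 0.0]
contact_force: [0.9, 0.4, -1.9]
grip_width: 0.157
grip_force: 58.6
time: 8.2
tool_pos: [0.442, 0.1438, 0.1509]
ee_rot: [0.135, 0.991, 0.0, 0.0]
contact_force: [0.4, 0.7, -2.3]
grip_width: 0.156
grip_force: 58.6
```

```bash
python3 -m pendant '{"steps":[[0,0,0.0015,0],[0,0,0.0015,0],[0,0,0.0015,0],[0,0,0,0],[0,0,0,0]]}'; python3 -m pendant '{"steps":[[0,0,0.001,0],[0,0,0,0],[0,0,0,0]]}'
```

```text
time: 8.82
tool_pos: [0.4419, 0.1438, 0.1464]
ee_rot: [0.135, 0.991, -0.0, -0.0]
contact_force: [0.6, -0.2, -1.6]
grip_width: 0.159
grip_force: 58.6
time: 9.2
tool_pos: [0.4421, 0.1438, 0.1457]
ee_rot: [0.135, 0.991, 0.0, 0.0]
contact_force: [-0.9, -0.3, -0.4]
grip_width: 0.158
grip_force: 58.8
```

```bash
cat > t.py <<'E'
from h import *
s=readout.read_state();q=s['ee_rot'];print(round(s['time'],2),np.round(s['tool_pos'],4),'yaw',round(2*np.arctan2(q[1],q[0]),4),'F',np.round(s['contact_force'],1),'M',np.round(s['ft_torque'],3))
E
python3 t.py;python3 -m pendant '{"steps":[[0,0,0.0006,0],[0,0,0,0.05],[0,0,0,0.05],[0,0,0,0.05],[0,0,0,0]]}'>/dev/null; python3 t.py;  python3 -m pendant '{"steps":[[0,0,0,0.05],[0,0,0,0.05],[0,0,0,0.05],[0,0,0,0.05],[0,0,0,0]]}' >/dev/null; python3 t.py
```

```text
9.2 [0.4421 0.1438 0.1457] yaw 2.8698 F [-0.9 -0.3 -0.4] M [ 0.028 -0.033  0.001]
9.82 [0.442  0.1438 0.145 ] yaw 2.7203 F [-0.3 -1.5  1.7] M [-0.111  0.034  0.093]
10.45 [0.4421 0.1438 0.1449] yaw 2.5211 F [-0.3 -0.4  0.7] M [-0.017 -0.013  0.058]
```

```bash
python3 -m pendant '{"steps":[[0,0,0,0.06],[0,0,0,0.06],[0,0,0,0.06],[0,0,0,0.06],[0,0,0,0]]}' >/dev/null; python3 t.py;  python3 -m pendant '{"steps":[[0,0,0,0.06],[0,0,0,0.06],[0,0,0,0.05],[0,0,0,0]]}'>/dev/null; python3 t.py; python3 -m pendant '{"steps":[[0,0,0,0.03],[0,0,0,0.02],[0,0,0,0]]}'>/dev/null; python3 t.py
```

```text
11.07 [0.4421 0.1439 0.145 ] yaw 2.2816 F [ 1.2 -0.4  1. ] M [-0.004 -0.14   0.118]
11.57 [0.4421 0.1439 0.145 ] yaw 2.112 F [0.3 0.2 0.7] M [ 0.04  -0.206  0.097]
11.95 [0.4422 0.1439 0.1449] yaw 2.0599 F [2.7 0.5 0.6] M [ 0.13  -0.428  0.154]
```

```bash
for i in 1 2; do :; done; python3 -m pendant '{"steps":[[0,0,0,0.02],[0,0,0,0]]}' >/dev/null; python3 t.py;  python3 -m pendant '{"steps":[[0,0,0,0.02],[0,0,0,0]]}' >/dev/null; python3 t.py; python3 -m pendant '{"steps":[[0,0,0,0.02],[0,0,0,0]]}' >/dev/null; python3 t.py
```

```text
12.2 [0.4421 0.1439 0.1449] yaw 2.0395 F [ 1.9  0.9 -0.1] M [ 0.162 -0.521  0.153]
12.45 [0.4421 0.1439 0.1449] yaw 2.0194 F [ 2.9 -0.1  0.9] M [ 0.162 -0.646  0.21 ]
12.7 [0.4421 0.1439 0.1449] yaw 1.9994 F [2.9 1.3 1.6] M [ 0.209 -0.732  0.16 ]
```

```bash
python3 b.py w4
python3 - <<'E'
from h import *
s,d=eyes.capture('scene'),eyes.capture('side')
w=np.load('w4.npy',allow_pickle=True).item()['w']
f=lambda c,x,y,w=44,h=50:cv2.resize(c['img'][y-h:y+h,x-w:x+w],(264,300),interpolation=cv2.INTER_CUBIC)
p=[proj(c,[.442,.1436,.06])[0].astype(int) for c in (s,d,w)];print(p)
cv2.imwrite('pics/v4.png',np.hstack([f(s,*p[0]),f(d,*p[1]),f(w,p[2][0],p[2][1]-20,66,75)]))
E
```

```text
12.75 [0.44205636 0.14385011 0.14484093] [5.40425905e-01 8.41391590e-01 1.46149438e-04 1.10444243e-04] -0.18753384384811358
[array([350, 271]), array([286, 239]), array([319, 297])]
```

View pics/v4.png

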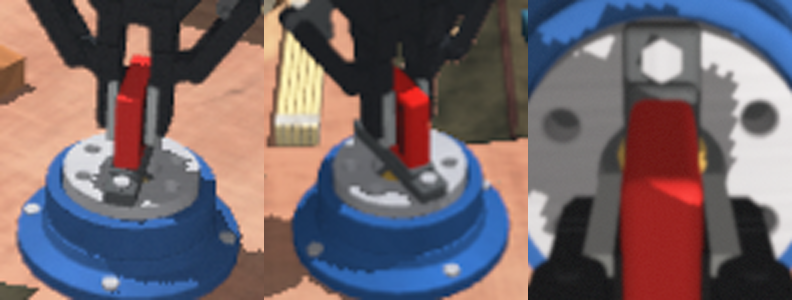

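The pins are in, the shoulder is on the ring, and the ring has followed with about 0.03 rad of slack. I'll keep turning in small steps until the torque rises.

```bash
python3 -m pendant '{"steps":[[0,0,0,0.02],[0,0,0,0]]}' >/dev/null; python3 t.py;  python3 -m pendant '{"steps":[[0,0,0,0.015],[0,0,0,0]]}' >/dev/null; python3 t.py; python3 -m pendant '{"steps":[[0,0,0,0.015],[0,0,0,0]]}' >/dev/null; python3 t.py
```

```text
13.1 [0.4421 0.1439 0.1449] yaw 1.9794 F [3.5 1.1 0.2] M [ 0.29  -0.866  0.107]
13.35 [0.4421 0.1439 0.1448] yaw 1.9645 F [4.6 2.4 1.5] M [ 0.313 -0.944  0.126]
13.6 [0.442  0.1438 0.1448] yaw 1.9497 F [5.2 1.  0.8] M [ 0.262 -0.939  0.255]
```

```bash
python3 -m pendant '{"steps":[[0,0.0004,0,0],[0,0,0,0]]}' >/dev/null; python3 t.py;  python3 -m pendant '{"steps":[[0,0.0003,0,0.015],[0,0,0,0]]}' >/dev/null; python3 t.py; python3 -m pendant '{"steps":[[0,0,0,0.015],[0,0,0,0]]}' >/dev/null; python3 t.py
```

```text
13.85 [0.4422 0.1439 0.1447] yaw 1.9498 F [3.4 0.6 1.3] M [ 0.207 -0.69   0.285]
14.1 [0.4423 0.1439 0.1446] yaw 1.9347 F [2.5 0.  1.5] M [-0.014 -0.473  0.509]
14.35 [0.4424 0.144  0.1446] yaw 1.9198 F [1.6 0.2 1.9] M [-0.081 -0.331  0.688]
```

```bash
python3 -m pendant '{"steps":[[0,0,0,-0.03],[0,0,0,-0.02],[0,0,0,0]]}' >/dev/null; python3 t.py;  python3 -m pendant '{"steps":[[0,0,0,-0.02],[0,0,0,0]]}' >/dev/null; python3 t.py
```

```text
14.72 [0.4424 0.1439 0.1446] yaw 1.9695 F [ 0.2 -0.6  0.1] M [-0.086 -0.101 -0.   ]
14.97 [0.4424 0.144  0.1446] yaw 1.99 F [-0.6 -0.7  1.7] M [-0.109  0.106 -0.002]
```

```bash
python3 -m pendant '{"steps":[[0,0,-0.002,0],[0,0,-0.003,0],[0,0,-0.004,0],[0,0,-0.005,0],[0,0,-0.01,0]]}' >/dev/null; python3 t.py;  python3 -m pendant '{"steps":[[0,0,-0.03,0],[0,0,-0.04,0],[-0.03,0,-0.005,0],[-0.03,0,0,0],[0,0,0,0]]}'; python3 -m pendant '{"steps":[[0,0,0,0]]}'; python3 b.py w5 ring_face
python3 - <<'E'
from h import *
from ring import *
w=np.load('w5.npy',allow_pickle=True).item()['w']
# predict hole pixels at assumed angle
best=[]
a0=np.radians(-15.6)
for t in (.80,.85,.9):
    print(t,proj(w,[[.442+.028*np.cos(a0-t+k*np.pi/3),.1437+.028*np.sin(a0-t+k*np.pi/3),.052] for k in range(6)]).round(0).tolist())
p=proj(w,[.442,.1437,.052])[0].astype(int);x,y=p
cv2.imwrite('pics/v5.png',cv2.resize(w['img'][y-70:y+110,x-90:x+90],(600,600)));print(p)
E
```

```text
15.6 [0.4424 0.144  0.1689] yaw 1.9898 F [-0.2 -0.2 -2.8] M [-0.014  0.042 -0.025]
time: 16.23
tool_pos: [0.4676, 0.0879, 0.2445]
ee_rot: [0.546, 0.838, 0.0, 0.0]
contact_force: [-0.4, 0.6, -2.8]
grip_width: 0.159
grip_force: 58.8
time: 16.35
tool_pos: [0.4669, 0.0895, 0.2441]
ee_rot: [0.545, 0.839, 0.0, -0.0]
contact_force: [-0.2, -0.4, -2.7]
grip_width: 0.153
grip_force: 58.8
ring_face [([305.7, 146.9], 0.75)]
16.45 [0.46677556 0.08985432 0.24387684] [ 5.44259150e-01  8.38917130e-01  9.48949479e-05 -1.36631988e-04] -0.3013283045825726
0.8 [[322.0, 196.0], [354.0, 174.0], [352.0, 134.0], [316.0, 116.0], [284.0, 140.0], [288.0, 180.0]]
0.85 [[320.0, 196.0], [353.0, 176.0], [353.0, 136.0], [318.0, 116.0], [284.0, 138.0], [287.0, 178.0]]
0.9 [[318.0, 196.0], [352.0, 178.0], [354.0, 138.0], [320.0, 116.0], [285.0, 136.0], [286.0, 177.0]]
[319 157]
```

View pics/v5.png

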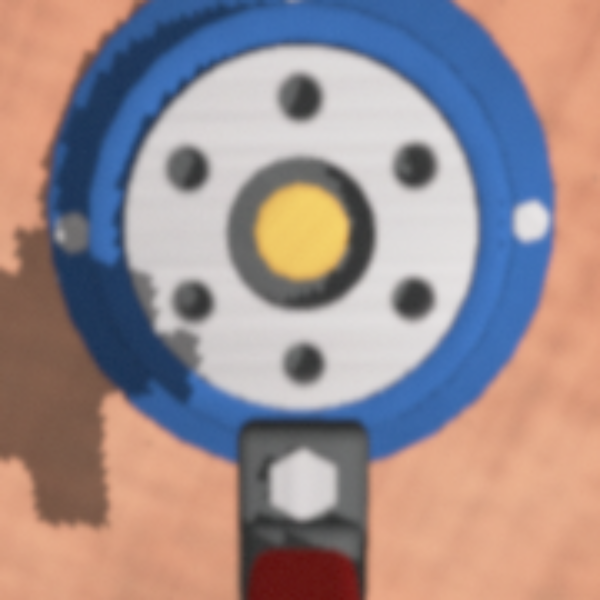

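Run:
```python
from ring import *
w=np.load('w5.npy',allow_pickle=True).item()['w'];x,y=319,157
px=[(x-90+u*.3,y-70+v*.3) for u,v in((300,97),(415,165),(413,298),(303,363),(192,301),(187,168))]
show(w,px)
X,Y,a,r=fit(w,px);d=np.degrees(a)%60;print(X,Y,d,r.tolist(),'turned',np.radians((44.37-d)%60))
```

```text
[[318.8, 116.0, 123.0], [353.2, 136.3, 122.0], [352.5, 176.3, 110.0], [320.0, 195.7, 102.0], [286.7, 177.1, 102.0], [285.0, 137.2, 114.0]]
centre 0.442 0.144 ang mod60 deg 54.7 [[-0.1, 0.2], [0.1, 0.1], [0.2, 0.1], [0.0, -0.2], [-0.1, -0.2], [-0.1, 0.0]]
0.44215062685825884 0.1439293429663986 54.65548523351073 [[-0.1, 0.2], [0.0, 0.1], [0.1, -0.1], [0.1, -0.1], [-0.0, -0.1], [-0.1, 0.0]] turned 0.8676819687065777
```

The ring has turned 0.868 rad. Together with the 0.7 N m rise in torque, that puts it on its stop. Now I'll take the spanner back.

```bash
python3 -m pendant '{"steps":[[0,0,0,-0.175],[0,0,0,-0.175],[0,0,0,-0.175],[0,0,0,-0.175],[0,0,0,-0.175]]}' >/dev/null;  python3 -m pendant '{"steps":[[0,0,0,-0.177],[-0.05,-0.003,0,0],[-0.05,-0.003,0,0],[-0.05,-0.003,0,0],[-0.036,-0.002,0,0]]}' >/dev/null; python3 -m pendant '{"steps":[[0,0,0,0],[0,0,0,0],[0,0,0,0]]}' >/dev/null; python3 t.py; python3 b.py w6
```

```text
18.07 [0.6502 0.0604 0.2446] yaw 3.0427 F [-0.6  0.2 -1.7] M [ 0.048  0.004 -0.002]
18.125 [0.65023819 0.06033542 0.24474853] [4.95147317e-02 9.98773251e-01 8.59319938e-05 5.26346786e-04] -1.431309214222518
```

```bash
python3 -m pendant '{"steps":[[-0.001,0,0.035,0],[0,0,0.04,0],[0,0,0.03,0],[0,0,0.01,0],[0,0,0,0]]}' >/dev/null; python3 t.py;  python3 -m pendant '{"steps":[[0,0,0.003,0],[0,0,0.003,0],[0,0,0.002,0],[0,0,0,0],[0,0,0,0]]}' >/dev/null; python3 t.py
```

```text
18.75 [0.6517 0.0598 0.1292] yaw 3.042 F [ 1.1  0.1 -1.6] M [ 0.01   0.017 -0.019]
19.38 [0.652  0.0597 0.1208] yaw 3.0418 F [-0.2 -1.2 -2.4] M [ 0.063 -0.004 -0.028]
```

```bash
python3 -m pendant '{"steps":[[0,0,0.002,0],[0,0,0.002,0],[0,0,0.001,0],[0,0,0,0],[0,0,0,0]]}' >/dev/null; python3 t.py;  python3 -m pendant '{"steps":[[0,0,0.0005,0],[0,0,0,0]]}' >/dev/null; python3 t.py
```

```text
20.0 [0.652  0.0597 0.1158] yaw 3.0418 F [-0.7  0.1 -1.1] M [-0.012  0.032 -0.002]
20.25 [0.652  0.0597 0.1158] yaw 3.0418 F [-3.  -0.5  2.1] M [-0.024  0.39  -0.053]
```

```bash
python3 -m pendant '{"steps":[[0,0,0,0],[0,0,0,0],[0,0,0,0],[0,0,0,0]]}' 0.5 | tail -2;  python3 -m pendant '{"steps":[[0,0,-0.01,0],[0,0,-0.02,0],[0,0,-0.04,0],[0,0,-0.05,0],[0,0,-0.03,0]]}' >/dev/null; python3 -m pendant '{"steps":[[0,0,0,0],[0,0,0,0],[0,0,0,0]]}'
python3 - <<'E'
from h import *
s,d=eyes.capture('scene'),eyes.capture('side');w=eyes.capture('wrist')
cv2.imwrite('pics/v6.png',np.hstack([cv2.resize(s['img'][180:330,220:400],(396,330)),cv2.resize(d['img'][210:330,250:450],(396,330))]))
cv2.imwrite('pics/w7.png',w['img'])
E
```

```text
grip_width: 0.5
grip_force: 0.0
time: 21.75
tool_pos: [0.6516, 0.0597, 0.2633]
ee_rot: [0.05, 0.999, -0.0, -0.002]
contact_force: [0.4, 0.2, -1.3]
grip_width: 0.497
grip_force: 0.0
```

View pics/v6.png

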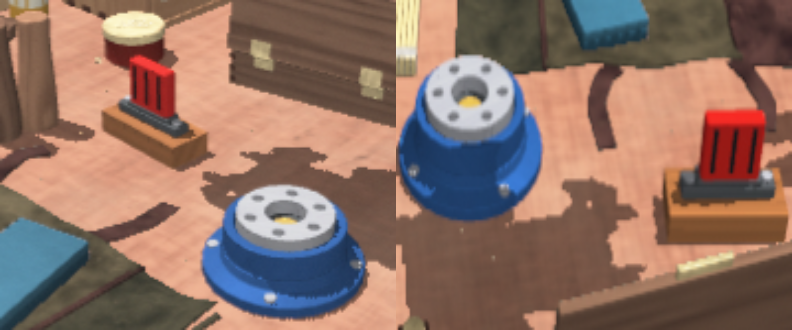

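The spanner stands upright with its bar flat on the block, and the ring is level in the holder. I'm handing in.

```bash
python3 -c "
from plant import job; print(job.close_job())"
```

```text
the job is handed in; nothing more can be done
None
```

The job is handed in: the ring was turned about 0.87 rad clockwise until the torque rose sharply to about 0.7 N m, as it would at its stop; the spanner is back in its block and released, at about 22 s of the 72 s allowed (no verdict was shown).

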